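Hang the pipette back in its place between the others

TASK

Lift the pipette out of its round desk stand and hang it in the one free fork of the pipette rack, finger rest facing out of the rack like the others. The free fork has slid some way to the left of its mark along the rail, so feel gently for its mouth, never pushing hard on the rack and never knocking the pipettes on either side. Lower the pipette until its collar sits home behind the raised fork tips before you let go.

Things in the scene. Friction and masses are not known exactly. Their poses are not given: they have to be found in the camera images.
- pipette: White pipette to hang, about 120 g, 214 mm tall. Origin: centre of its collar's underside; z up the tool, finger rest to -x. Collar: disc 30 mm across, z 0 to 6 mm. Below it the shaft: square, 16 by 16 mm along x and y, to z = -45; then round, 10 mm to -75, 6 mm to the tip at -95. Above: round neck 24 mm across to z = 30, flat-sided handle to 105, plunger button to 119 mm.
- pipette_grip (a point): Where to grip that pipette: middle of its handle, 88 mm above the collar's underside; axes as the pipette's. The handle is 26 mm thick along x, 30 mm wide along y. Gripped on the two faces across x, from above, the fingers stay clear of the neighbours at the rack. Repeated pushes on the shaft tilt it a little in the grip.
- finger_rest (a point): Tip of that pipette's finger rest, a tongue 12 mm wide and 7 mm thick standing out of the handle to -x: 39 mm from the axis, 48.5 mm above the collar's underside.
- desk_stand: Heavy fixed stand: dark disc 90 mm across with an upright grey tube, 32 mm outside, 26 mm inside, rim 115 mm above the table. The pipette stands in it at the start, collar on the rim, and must rise 95 mm to come clear. Origin: centre of its underside.
- rack: Fixed pipette rack: aluminium rail 392 mm long along its y, on two posts, carrying five grey forks that open to its -x (the front, towards the robot); the middle one is free, the others hold pipettes. Origin: on the table, below the seats' line, midway between the two pipettes beside the free fork. The rail lies at x = 27 to 45 mm, its top 155 mm up.
- place (a point): The free fork's mark on the rack, 150 mm above the table, axes as the rack's. The fork's seat centre, where the pipette's origin belongs, is here in depth x and height z only: along the rail the fork has slid 4 to 28 mm from the mark to +y (the robot's left) and is locked there; how far is not measured: feel or look. The rack takes at most 20 N from the pipette: go slowly.
- fork_mouth (a point): 24 mm in front of place, same height: depth of the fork's mouth, at the mark. A fork is rigid: slot 19 mm wide, open in front, between two prongs 14 mm wide and 12 mm thick, with flat front faces at this depth and tops at z = 0. The shaft's axis stops 8 mm short of here at a prong face, or 25 mm past here at the slot's square end.
- fork_lip (a point): 19 mm in front of place, 5 mm higher: height of the raised lips on the fork's prong tips, at the mark. The lips run from 24 to 14 mm in front of the seat centre and keep the collar in. Slide in with the collar's underside 8 to 14 mm above the seat, then lower.
- neighbour0: A like pipette hanging in the fork at rack y = -128 mm; same shape, size and origin.
- neighbour1: A like pipette hanging at rack y = -64 mm, beside the free fork; same shape, size and origin. 22 to 46 mm of air will be left between the handles.
- neighbour2: A like pipette hanging at rack y = +64 mm, on the other side of the free fork; same shape, size and origin.
- neighbour3: A like pipette hanging at rack y = +128 mm; the same but its handle is 7 mm shorter.
Not all that is in view belongs to the job. There is more than one size of the desk_stand; the job needs the middle-sized.

How it is judged (in metres and radians):
On the way, in this order (a step that is already met when the one before it is completed fails the run):
1. the pipette is lifted clear of the desk stand (z of pipette in the frame of desk_stand above 0.205 m), for 0.1 s.
2. the collar is lowered home in the free fork while the pipette is still held (z of pipette in the frame of place between -0.003 and 0.003 m and x of pipette in the frame of place between -0.006 and 0.006 m and y of pipette in the frame of place between 0 and 0.032 m and angle between pipette's own z axis and vertical below 0.08 rad and contact force between the fingers and pipette above 1 N), for 0.1 s.
At the end, for the whole second after the job is handed in: Pipette released and at rest in the free fork: collar underside within 3 mm of seat height, within 6 mm of its depth and up to 32 mm to +y of the mark, upright within 0.08 rad, tip of the finger rest at least 22 mm in front of the seat centre (z of pipette in the frame of place between -0.003 and 0.003 m and x of pipette in the frame of place between -0.006 and 0.006 m and y of pipette in the frame of place between 0 and 0.032 m and angle between pipette's own z axis and vertical below 0.08 rad and x of finger_rest in the frame of place below -0.022 m and linear speed of pipette below 0.02 m/s and angular speed of pipette below 0.2 rad/s and contact force between the fingers and pipette below 0.1 N); the robot touches nothing.
It fails at once if the pipette is pressed on the rack with more than 20 N (contact force between pipette and rack above 20 N).
It fails at once if the arm bumps the rack with more than 15 N (contact force between the arm and rack above 15 N).
It fails at once if a hanging neighbour is knocked (moved over 6 mm or tipped over 0.12 rad) (distance of any of neighbour0, neighbour1, neighbour2, neighbour3 from where it was at the start of the episode above 0.006 m or angle between any of neighbour0, neighbour1, neighbour2, neighbour3's own z axis and vertical above 0.12 rad).
It also fails if it takes over 69 s, if anything falls off the work surface, if the arm or the gripper's body presses on something with over 40 N, if the wrist force passes 120 N, or if a joint passes its speed limit or range.

ROBOT

A 7-joint arm with a two-finger parallel gripper is mounted at the origin on the work surface. World frame = base frame: x ahead of the robot, y to its left, z up, the work surface at z = 0. Lengths are in mm, angles in rad, forces in N, time in s.
With the tool pointing down it reaches from about 425 to 1025 mm from the base axis. Payload 9.4 kg.
Tool frame: the origin (TCP) lies where the fingers leave the gripper's body, on its centre line; the fingertips stand 84 mm ahead of it and the grasp point (between the pads) lies 65 mm ahead of it; z points along the fingers, y is the line along which they close (so a half turn about z gives the same grasp; the last joint's range is limited). The gripper opens to 93 mm and grips with 3 to 60 N. Pads are 15 mm wide; open, the fingers measure 128 mm over their backs; the gripper's body (75 mm by 188 mm) begins 65 mm behind the grasp point.
Start: joints at [-1.389, 0.599, -0.003, 1.599, 0.002, 0.943, -0.08], TCP at [185.543, 700.855, 302.718] pointing down, gripper open.
Joint ranges: [-2.57, 2.57], [-0.35, 1.97], [-1.29, 1.29], [0.11, 2.56], [-1.05, 4.19], [0.11, 1.86], [-2.63, 2.63]. Speed limits (rad/s): [2.22, 2.22, 3.01, 3.01, 3.14, 3.14, 3.14].

INTERFACE

Orientations are given as a rotation vector (axis times angle).
In Python, from plant import observe, grab_frame, finish_job, recognise, masks_of gives the robot as it stands.
- The arm moves only by the tool send_rows, never from a script. Its argument "steps" is a list of rows, each an object with "fingers": the closure, from -1 (fully open) to 1 (shut); "slide": the shift along the tool's x, y, z in mm, a list of three; "roll": the turn about the tool's z in degrees. A call has 1 to 12 rows; each row shifts and turns the commanded pose from where the row before left it, along the tool's axes as they then stand; what a row does not reach is not made up. A row lasts 1/12 s, in which the tool goes at most 41.7 mm and 7.16 degrees, less where a joint would pass 70% of its speed; a pose out of reach is approached as far as the arm can. A call is refused whole if a number of a shift passes 41.7 or a number of a turn 7.16, either way. A call with a gripper value outside its range is refused whole. The fingers move at their own pace and stop on an object; the grip force is fixed at half the most. Time passes only in rows, so rows that do not move let the fingers close. It gives the time, the measured TCP pose, the force, the opening and the grip force at its end, in the units of the state.
- observe(): the state, without advancing time (a new reading comes with each control period).
- grab_frame(name): name is "scene" or "side" or "wrist"; returns a dict with "color" (400x640x3 uint8, red, green, blue), "mtx" (3x3 intrinsics, pixels), "view" (4x4, takes a point from world to camera coordinates). Camera axes: x right, y down, z forward; pixel columns grow to the right and rows downward; lengths in mm; the calibration is good to about 2 mm. A picture is of the moment at which its call begins. There is no depth.
- finish_job(): hands the job in; it is judged then, once.
Trained networks look in the newest picture that a camera, given by its name, has taken for a name from the list of things; names that differ only in an ending like _2 or _b are one class to them, and where a whole thing is asked for, a point or a joint stands for the part that bears it (a point fixed in the world has none). Each returns a list of dicts, best first, with "conf" (0 to 1); they miss things now and then, are a little off and sometimes report something else, mostly with a low value. They report only what shows in the picture. A call takes as long as a camera call. They do not tell look-alikes from the thing itself.
- recognise(thing, camera): "centre" ([x, y, z] in mm, in world coordinates, good to about 4 mm: the middle of the surface that is visible of it).
- masks_of(thing, camera): "mask" (400x640 bool, what is visible of it).
The state is a dict: "t": time; "qpos": joint angles; "joint_vel": joint speeds; "tau": joint torques, N m; "ee_pos": TCP position; "eef_rot": TCP orientation; "wrist_force": force on the tool from outside, world axes, zero at the start; "moment": the same for the moment, N m; "finger_gap": finger opening in mm; "grip_force": force on a finger pad.
Only numpy, scipy, OpenCV 4.12 (cv2) and the standard library are available. Lean on these libraries where they do the work, as an engineer would, in place of code of your own. Each camera call takes 0.05 s, during which the arm holds its last target. There are 200 camera calls.

## Working session

There is one attempt and no reset: what is moved stays moved. The work goes in short steps, Python scripts to look and compute and a tool call to move; the robot and the scene stay as the last step left them, time stands still between calls to the robot, and variables do not carry over. Pictures are saved under pics/ and viewed, at most 13 in all, crops included, and the job is handed in when it is done.

Besides the shell and the picture viewer there is one more tool, called after ">>>" in YAML: its name, and indented under it one key for each argument. send_rows: Moves the arm, as the interface text tells. Its arguments: {"type":"object","properties":{"steps":{"type":"array","items":{"type":"object","properties":{"fingers":{"type":"number"},"slide":{"type":"array","items":{"type":"number"}},"roll":{"type":"number"}}}}},"required":["steps"]}

```bash
mkdir -p pics; ls; cat > h.py <<'E'
import numpy as np, cv2
from plant import *
from scipy.spatial.transform import Rotation as R
def proj(f,P):
    P=np.atleast_2d(P); c=P@f["view"][:3,:3].T+f["view"][:3,3]; u=c@f["mtx"].T; return u[:,:2]/u[:,2:]
def ray(f,uv):
    d=np.linalg.inv(f["mtx"])@np.array([uv[0],uv[1],1.]); Rm=f["view"][:3,:3]
    return -Rm.T@f["view"][:3,3], Rm.T@d
def atz(f,uv,z):
    o,d=ray(f,uv); return o+d*(z-o[2])/d[2]
def save(n,c): cv2.imwrite("pics/"+n,c[:,:,::-1])
E
python3 - <<'E'
from h import *
a=grab_frame("scene"); b=grab_frame("side")
for n in ["pipette","desk_stand","rack","neighbour1","finger_rest"]:
    for c in ["scene","side"]:
        for r in recognise(n,c)[:7]: print(n,c,round(r["conf"],2),np.round(r["centre"]), np.round(proj(a if c=="scene" else b,r["centre"])))
save("a.png",a["color"]); save("b.png",b["color"])
s=observe(); print({k:np.round(v,3) for k,v in s.items()}); print(R.from_rotvec(s["eef_rot"]).as_matrix().round(3))
E
```

```text
pics
pipette scene 0.59 [416. 282. 180.] [[390. 170.]]
pipette side 0.66 [402. 273. 181.] [[248. 156.]]
pipette side 0.58 [ 577. -190.  231.] [[373. 285.]]
desk_stand scene 0.75 [416. 268.  34.] [[381. 217.]]
desk_stand scene 0.57 [424. 391.  13.] [[425. 223.]]
desk_stand scene 0.57 [561. 264.  13.] [[390. 256.]]
desk_stand side 0.94 [536. 255.  14.] [[303. 196.]]
desk_stand side 0.7 [403. 272.   9.] [[256. 201.]]
desk_stand side 0.43 [426. 392.   8.] [[258. 172.]]
rack scene 0.94 [ 633. -123.  145.] [[223. 239.]]
rack scene 0.65 [ 583. -241.  211.] [[166. 203.]]
rack side 0.94 [ 602. -233.  150.] [[389. 322.]]
neighbour1 scene 0.96 [ 582. -240.  209.] [[167. 204.]]
neighbour1 scene 0.95 [624. -52. 212.] [[254. 208.]]
neighbour1 scene 0.92 [ 597. -179.  217.] [[194. 203.]]
neighbour1 scene 0.81 [637.  12. 208.] [[285. 212.]]
neighbour1 side 0.86 [618.   0. 228.] [[363. 206.]]
neighbour1 side 0.65 [607. -64. 219.] [[367. 233.]]
neighbour1 side 0.63 [ 577. -187.  231.] [[373. 283.]]
neighbour1 side 0.6 [ 572. -248.  221.] [[380. 315.]]
finger_rest scene 0.72 [417. 282. 179.] [[390. 170.]]
finger_rest scene 0.41 [640.  11. 207.] [[284. 213.]]
finger_rest side 0.7 [400. 275. 182.] [[247. 156.]]
{'t': np.float64(0.6), 'qpos': array([-1.389,  0.599, -0.002,  1.599,  0.002,  0.943, -0.08 ]), 'joint_vel': array([-0.001, -0.001,  0.   ,  0.   , -0.   , -0.   , -0.002]), 'tau': array([ 1.0000e-03, -7.6441e+01,  1.4970e+00, -2.5261e+01, -5.2000e-02,
        1.1000e-02,  0.0000e+00]), 'ee_pos': array([185.588, 700.853, 302.752]), 'eef_rot': array([0.405, 3.115, 0.   ]), 'wrist_force': array([ 0.113, -0.359, -0.447]), 'moment': array([-0.032, -0.018, -0.033]), 'grip_force': np.float64(0.0), 'finger_gap': np.float64(92.951)}
[[-0.967  0.256  0.   ]
 [ 0.256  0.967  0.   ]
 [-0.     0.    -1.   ]]
```

View pics/a.png

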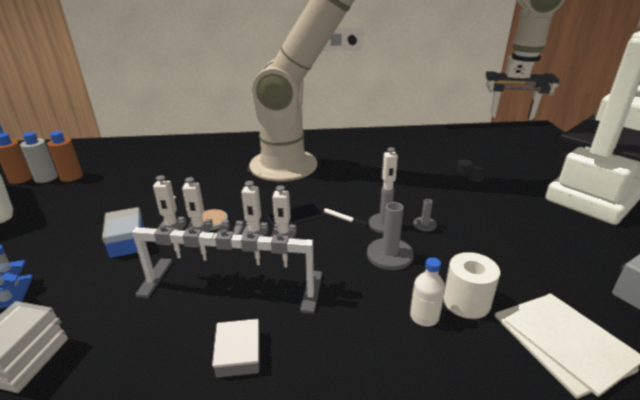

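View pics/b.png

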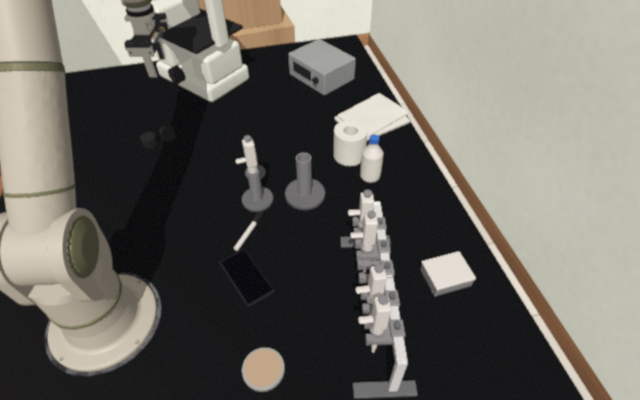

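In the scene view, the things that could be taken for the desk stand are a small one at (425,215), the middle one at (382,215) holding the pipette at (390,170), and a large one at (391,240). The hanging neighbours at (165,195), (193,200), (252,205) and (282,210) look like the pipette. I choose the pipette at (390,170) in the middle stand. Next is a close crop to check it.

```bash
python3 - <<'E'
from h import *
a=grab_frame("scene")["color"]; b=grab_frame("side")["color"]
def cr(c,x,y,w,h,s): return cv2.resize(c[y:y+h,x:x+w],None,fx=s,fy=s,interpolation=cv2.INTER_CUBIC)
m=np.zeros((600,800,3),np.uint8)
m[:300,:400]=cr(a,350,140,100,75,4)      # scene pipette
m[:300,400:]=cr(b,210,125,100,75,4)      # side pipette
m[300:,:400]=cr(a,145,170,160,120,2.5)    # scene rack
m[300:,400:]=cr(b,330,185,100,75,4)    
save("c.png",m)
m2=np.zeros((600,800,3),np.uint8)
m2[:,:]=cr(a,145,168,160,120,5)
save("d.png",m2)
m3=cr(b,320,180,110,165,3.6); save("e.png",m3)
E
```

```text
(no output)
```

View pics/c.png

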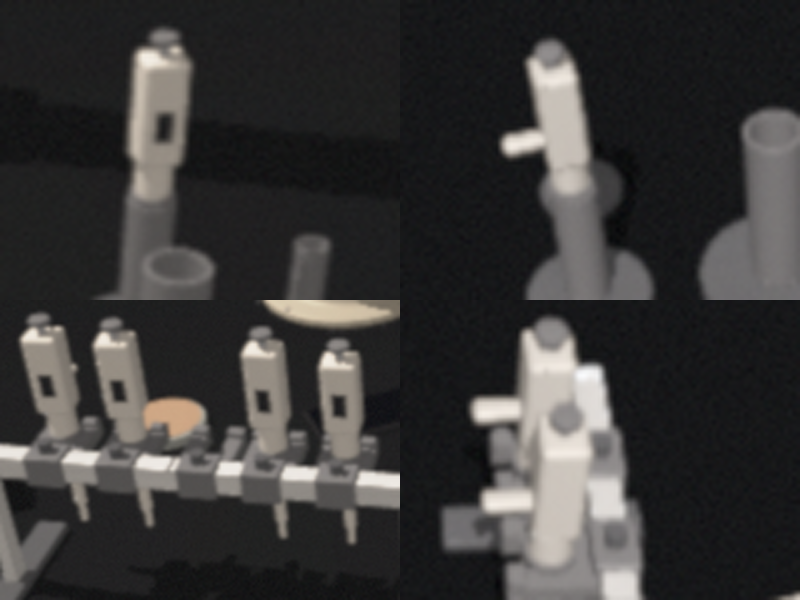

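View pics/d.png

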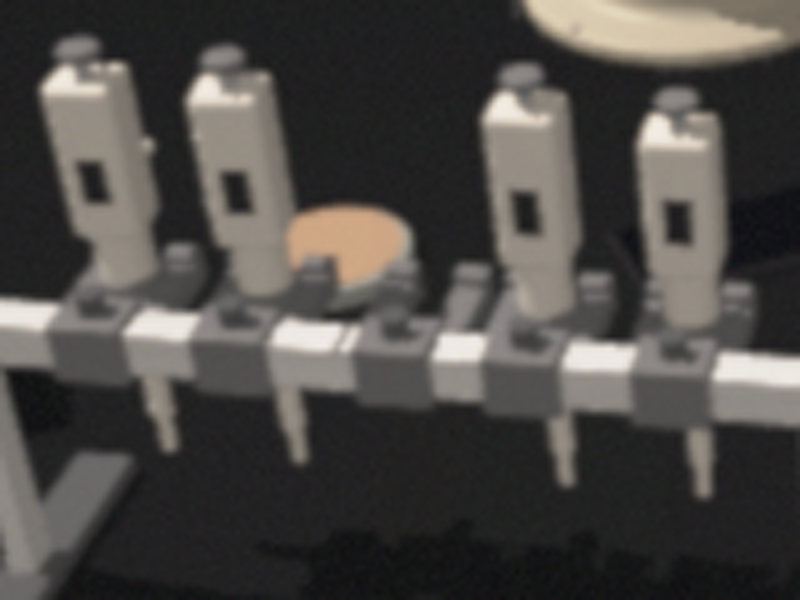

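View pics/e.png

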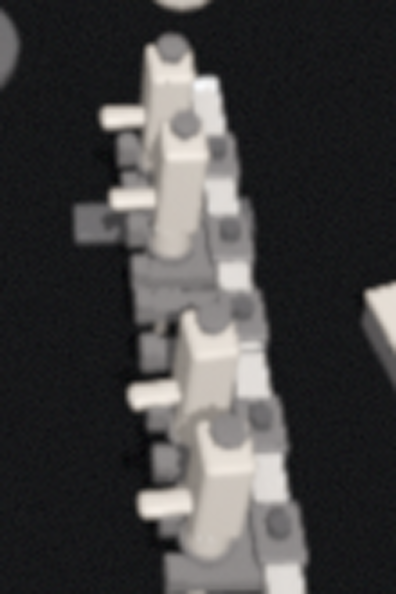

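Crops: the pipette's button is at about scene (391,149) and side (247,137). Its finger rest tip is at side (237,162). The free fork is the middle clamp, with its knob at scene (224,234), closer to the right pair (+y). Next I compute positions.

```bash
python3 - <<'E'
from h import *
a=grab_frame("scene"); b=grab_frame("side")
A=lambda p:(145+p[0]/5,168+p[1]/5); B=lambda p:(320+p[0]/3.6,180+p[1]/3.6)
sa=[(78,46),(223,54),(521,74),(676,98)]; sb=[(229,430),(213,315),(186,123),(172,45)]
ka=[(97,302),(238,316),(397,328),(530,340),(680,352)]; kb=[(279,522),(262,415),(241,308),(230,230),(218,150)]
ys=np.array([-128,-64,64,128.])
zs=[269,269,269,262]
for f,F,s,k in((a,A,sa,ka),(b,B,sb,kb)):
    P=np.array([atz(f,F(p),z) for p,z in zip(s,zs)]); 
    M=np.c_[ys,np.ones(4)]; c=np.linalg.lstsq(M,P[:,:2],rcond=None)[0]
    print(P.round(1).tolist(),"dir",c[0],"org",c[1],"yaw",np.arctan2(-c[0,0],c[0,1]))
    K=np.array([atz(f,F(p),165) for p in k])[:,:2]
    d=c[0]/np.linalg.norm(c[0]); t=(K-c[1])@d; n=K@np.array([d[1],-d[0]])-c[1]@np.array([d[1],-d[0]]); q=np.polyfit(t[[0,1,3,4]],ys,1); print("knob t",t.round(1),"x",n.round(1),"free",np.polyval(q,t[2]),"res",(np.polyval(q,t[[0,1,3,4]])-ys).round(1))
c1=np.array(atz(a,(350+165/4,140+36/4),234)); c2=atz(b,(210+150/4,125+50/4),234); print("pip",c1,c2)
print("rest tip",atz(b,(210+107/4,125+147/4),163.5))
# two-ray triangulation of button
o1,d1=ray(a,(350+165/4,140+36/4)); o2,d2=ray(b,(210+150/4,125+50/4))
x=np.linalg.lstsq(np.c_[d1,-d2],o2-o1,rcond=None)[0]; print(o1+d1*x[0],o2+d2*x[1])
w=grab_frame("wrist"); s=observe(); Rm=R.from_rotvec(s["eef_rot"]).as_matrix()
print("wrist cam in tool",Rm.T@(ray(w,(320,200))[0]-s["ee_pos"]),Rm.T@w["view"][:3,:3].T, w["mtx"])
E
```

```text
[[574.3, -243.9, 269.0], [587.2, -181.6, 269.0], [615.9, -56.8, 269.0], [629.1, 5.7, 262.0]] dir [0.21578871 0.9748956 ] org [ 601.61502765 -119.1724249 ] yaw -0.21783328633885835
knob t [-123.7  -59.2   11.    69.   132.8] x [38.2 40.1 39.6 40.5 40.5] free 6.216263193924689 res [-0.2  0.2  0.1 -0.1]
[[574.3, -243.5, 269.0], [588.2, -180.5, 269.0], [615.3, -57.5, 269.0], [628.8, 6.7, 262.0]] dir [0.21241152 0.97416863] org [ 601.65759946 -118.69780447] yaw -0.21468374312045133
knob t [-125.   -61.6    8.5   64.5  126.9] x [37.5 37.5 35.2 35.9 36.3] free 7.4511263213526195 res [-0.2  0.2  0.3 -0.3]
pip [408.44713659 282.08028275 234.        ] [408.1703878  282.56744939 234.        ]
rest tip [370.67822169 279.34471411 163.5       ]
[408.23445428 282.13365074 233.90052656] [408.1637491  282.35719961 234.17163503]
wrist cam in tool [ 85.23828882  -0.39262805 -81.58247371] [[ 8.53522997e-04 -9.53515178e-01 -3.01343784e-01]
 [ 9.99999101e-01  1.12534733e-03 -7.28448850e-04]
 [ 1.03370346e-03 -3.01342891e-01  9.53515282e-01]] [[304.49704371   0.         321.12317341]
 [  0.         304.49704371 200.1465589 ]
 [  0.           0.           1.        ]]
```

>>> send_rows:
  steps:
    - {"fingers": -1, "slide": [0, 0, -10], "roll": 7.1}
    - {"fingers": -1, "slide": [0, 0, -10], "roll": 7.1}
    - {"fingers": -1, "slide": [0, 0, -10], "roll": 7.1}
    - {"fingers": -1, "slide": [0, 0, -10], "roll": 7.1}
    - {"fingers": -1, "slide": [0, 0, -10], "roll": 7.1}
    - {"fingers": -1, "slide": [0, 0, -10], "roll": 7.1}
    - {"fingers": -1, "slide": [0, 0, -10], "roll": 7.1}
    - {"fingers": -1, "slide": [0, 0, -10], "roll": 7.1}
    - {"fingers": -1, "slide": [0, 0, -10], "roll": 7.1}
    - {"fingers": -1, "slide": [0, 0, -10], "roll": 6.7}
    - {"fingers": -1, "slide": [0, 0, 0], "roll": 0}
    - {"fingers": -1, "slide": [0, 0, 0], "roll": 0}

```text
t: 1.85
ee_pos: [185.3, 701.0, 402.9]
eef_rot: [-2.126, -2.312, -0.001]
wrist_force: [-0.1, -0.5, -0.1]
finger_gap: 93.2
grip_force: 0.0
```

```bash
cat >> h.py <<'E'
def to(x,y,z,yaw):
    s=observe(); M=R.from_rotvec(s["eef_rot"]).as_matrix(); p=s["ee_pos"]
    print("t",round(float(s["t"]),2),"tcp",p.round(1),"yaw",round(float(np.arctan2(M[1,1],M[0,1])),4),"tilt",M[:,2].round(4),"F",s["wrist_force"].round(1),"gap",round(float(s["finger_gap"]),1),"grip",round(float(s["grip_force"]),1))
    print(" -> slide",(M.T@(np.array([x,y,z])-p)).round(1),"roll deg",round(float(np.degrees(np.arctan2(M[1,1],M[0,1])-yaw)),2))
E
python3 -c "
from h import *
to(408.3,282.3,400,0.08)"
```

```text
t 1.85 tcp [185.3 701.  402.9] yaw 0.0838 tilt [ 4.e-04  7.e-04 -1.e+00] F [-0.1 -0.5 -0.1] gap 93.2 grip 0.0
 -> slide [-435.9  187.2    2.7] roll deg 0.22
```

>>> send_rows:
  steps:
    - {"fingers": -1, "slide": [-20, 9, 0], "roll": 0}
    - {"fingers": -1, "slide": [-40, 17, 0], "roll": 0}
    - {"fingers": -1, "slide": [-40, 17, 0], "roll": 0}
    - {"fingers": -1, "slide": [-40, 17, 0], "roll": 0}
    - {"fingers": -1, "slide": [-40, 17, 0], "roll": 0}
    - {"fingers": -1, "slide": [-40, 17, 0], "roll": 0}
    - {"fingers": -1, "slide": [-40, 17, 0], "roll": 0}
    - {"fingers": -1, "slide": [-40, 17, 0], "roll": 0}
    - {"fingers": -1, "slide": [-40, 17, 0], "roll": 0}
    - {"fingers": -1, "slide": [-40, 17, 0], "roll": 0}
    - {"fingers": -1, "slide": [-36, 16, 0], "roll": 0}
    - {"fingers": -1, "slide": [-20, 9, 2], "roll": 0}

```text
t: 2.85
ee_pos: [400.7, 291.0, 400.8]
eef_rot: [2.13, 2.308, -0.0]
wrist_force: [0.3, 0.3, -0.6]
finger_gap: 93.0
grip_force: 0.0
```

>>> send_rows:
  steps:
    - {"fingers": -1, "slide": [0, 0, 0], "roll": 0}
    - {"fingers": -1, "slide": [0, 0, 0], "roll": 0}
    - {"fingers": -1, "slide": [0, 0, 0], "roll": 0}
    - {"fingers": -1, "slide": [0, 0, 0], "roll": 0}

```text
t: 3.18
ee_pos: [398.6, 296.7, 400.4]
eef_rot: [-2.127, -2.312, 0.001]
wrist_force: [-0.3, -0.7, 1.1]
finger_gap: 92.8
grip_force: 0.0
```

```bash
python3 - <<'E'
from h import *
w=grab_frame("wrist"); to(408.3,282.3,400,0.08)
c=proj(w,[408.3,282.3,234])[0]; r=proj(w,[408.3-39*np.cos(.08),282.3-39*np.sin(.08),163.5])[0]; print(c,r)
v=w["color"].copy()
x0,y0=max(0,int(c[0])-80),max(0,int(c[1])-60)
save("f.png",cv2.resize(v[y0:y0+120,x0:x0+160],None,fx=5,fy=5,interpolation=cv2.INTER_CUBIC)); print(x0,y0)
E
```

```text
t 3.23 tcp [398.6 296.7 400.4] yaw 0.0831 tilt [-3.e-04 -3.e-04 -1.e+00] F [-0.  -0.4  0.1] gap 92.9 grip 0.0
 -> slide [-15.1   8.5   0.4] roll deg 0.18
[331.88494789 222.8182545 ] [294.19118052 198.63159833]
251 162
```

View pics/f.png

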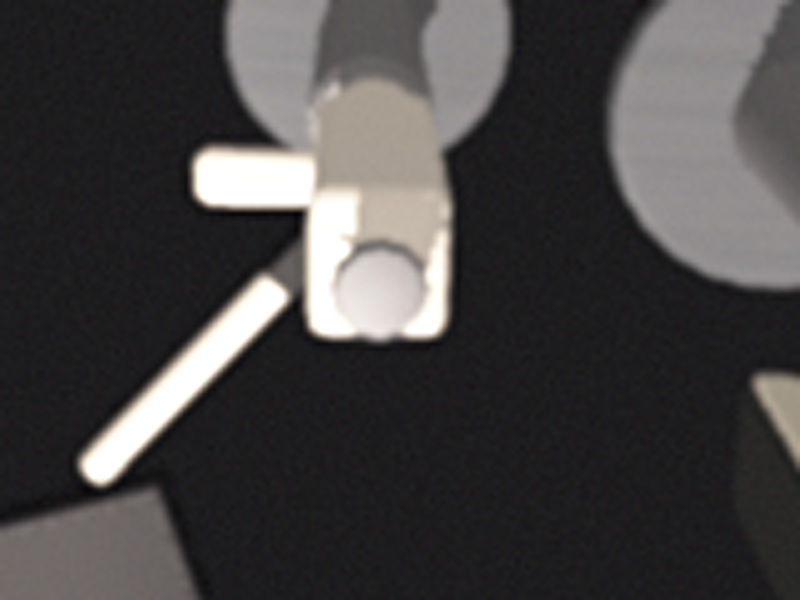

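The wrist crop shows the button at about pixel (327,220), about 4 mm from the fused estimate. The finger rest points to tool -y and the pipette yaw is about 0.05. There's ample room to descend around it.

>>> send_rows:
  steps:
    - {"fingers": -1, "slide": [-7, 4, 0], "roll": 1}
    - {"fingers": -1, "slide": [-7, 3, 0], "roll": 0.8}
    - {"fingers": -1, "slide": [0, 0, 15], "roll": 0}
    - {"fingers": -1, "slide": [0, 0, 20], "roll": 0}
    - {"fingers": -1, "slide": [0, 0, 20], "roll": 0}
    - {"fingers": -1, "slide": [0, 0, 20], "roll": 0}
    - {"fingers": -1, "slide": [0, 0, 20], "roll": 0}
    - {"fingers": -1, "slide": [0, 0, 17], "roll": 0}
    - {"fingers": -1, "slide": [0, 0, 12], "roll": 0}
    - {"fingers": -1, "slide": [0, 0, 8], "roll": 0}
    - {"fingers": -1, "slide": [0, 0, 0], "roll": 0}
    - {"fingers": -1, "slide": [0, 0, 0], "roll": 0}

```text
t: 4.23
ee_pos: [407.4, 281.8, 268.8]
eef_rot: [2.167, 2.274, -0.001]
wrist_force: [-0.5, -0.1, 0.8]
finger_gap: 93.2
grip_force: 0.0
```

```bash
python3 - <<'E'
from h import *
w=grab_frame("wrist"); to(407,283,268,0.05)
s=observe();M=R.from_rotvec(s["eef_rot"]).as_matrix()
print(proj(w,s["ee_pos"]+M@np.array([0,0,48.])), proj(w,[408.3,282.3,234]), proj(w,s["ee_pos"]+M@np.array([0,0,65.])))
save("g.png",w["color"])
E
```

```text
t 4.28 tcp [407.6 282.  269.2] yaw 0.048 tilt [ 5.e-04  2.e-04 -1.e+00] F [-0.   0.3  0.1] gap 92.9 grip 0.0
 -> slide [ 1.1 -0.5  1.2] roll deg -0.11
[[323.05813616 284.49549385]] [[324.78076578 300.1293462 ]] [[322.90771216 266.68168971]]
```

View pics/g.png

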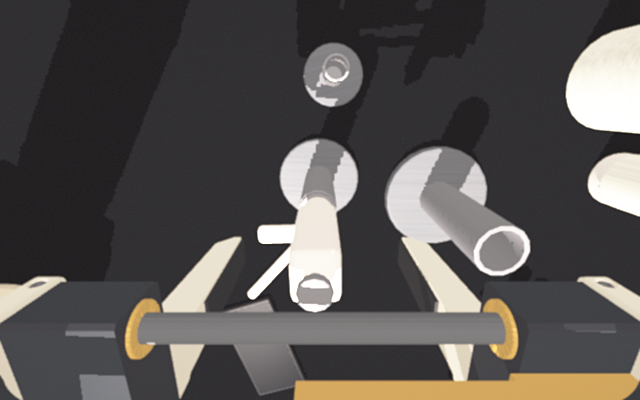

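The fingertips' midline is at column 321.5 and the handle's is at about 316, so the pipette sits about 2.4 mm towards tool -y. I'll correct for that and close.

>>> send_rows:
  steps:
    - {"fingers": -1, "slide": [1.5, -2.3, 1], "roll": 0}
    - {"fingers": -1, "slide": [0, 0, 0], "roll": 0}
    - {"fingers": -0.3, "slide": [0, 0, 0], "roll": 0}
    - {"fingers": 0, "slide": [0, 0, 0], "roll": 0}
    - {"fingers": 0.2, "slide": [0, 0, 0], "roll": 0}
    - {"fingers": 0.4, "slide": [0, 0, 0], "roll": 0}
    - {"fingers": 0.6, "slide": [0, 0, 0], "roll": 0}
    - {"fingers": 1, "slide": [0, 0, 0], "roll": 0}
    - {"fingers": 1, "slide": [0, 0, 0], "roll": 0}
    - {"fingers": 1, "slide": [0, 0, 0], "roll": 0}
    - {"fingers": 1, "slide": [0, 0, 0], "roll": 0}
    - {"fingers": 1, "slide": [0, 0, 0], "roll": 0}

```text
t: 5.28
ee_pos: [404.8, 283.4, 267.7]
eef_rot: [2.167, 2.274, -0.0]
wrist_force: [-0.8, 0.9, -0.1]
finger_gap: 31.1
grip_force: 0.0
```

>>> send_rows:
  steps:
    - {"fingers": 1, "slide": [0, 0, 0], "roll": 0}
    - {"fingers": 1, "slide": [0, 0, 0], "roll": 0}
    - {"fingers": 1, "slide": [0, 0, 0], "roll": 0}
    - {"fingers": 1, "slide": [0, 0, 0], "roll": 0}

```text
t: 5.62
ee_pos: [404.8, 283.4, 267.7]
eef_rot: [2.167, 2.275, -0.0]
wrist_force: [-0.9, 0.9, -1.0]
finger_gap: 25.7
grip_force: 29.8
```

>>> send_rows:
  steps:
    - {"fingers": 1, "slide": [0, 0, -5], "roll": 0}
    - {"fingers": 1, "slide": [0, 0, -10], "roll": 0}
    - {"fingers": 1, "slide": [0, 0, -12], "roll": 0}
    - {"fingers": 1, "slide": [0, 0, -12], "roll": 0}
    - {"fingers": 1, "slide": [0, 0, -12], "roll": 0}
    - {"fingers": 1, "slide": [0, 0, -12], "roll": 0}
    - {"fingers": 1, "slide": [0, 0, -12], "roll": 0}
    - {"fingers": 1, "slide": [0, 0, -12], "roll": 0}
    - {"fingers": 1, "slide": [0, 0, -12], "roll": 0}
    - {"fingers": 1, "slide": [0, 0, -12], "roll": 0}
    - {"fingers": 1, "slide": [0, 0, -10], "roll": 0}
    - {"fingers": 1, "slide": [0, 0, -5], "roll": 0}

```text
t: 6.62
ee_pos: [405.1, 283.3, 395.6]
eef_rot: [-2.167, -2.274, -0.003]
wrist_force: [0.9, 0.1, -1.2]
finger_gap: 25.7
grip_force: 29.8
```

```bash
cat >> h.py <<'E'
O=np.array([601.6,-119.0]); YAW=-0.216
ex=np.array([np.cos(YAW),np.sin(YAW)]); ey=np.array([-np.sin(YAW),np.cos(YAW)])
def rk(x,y,z):  # collar origin in rack coords -> TCP target
    p=O+x*ex+y*ey; to(p[0],p[1],z+153,YAW)
    s=observe(); d=s["ee_pos"][:2]-O; print(" tcp in rack",(d@ex).round(1),(d@ey).round(1),"Frack",(s["wrist_force"][:2]@ex).round(1),(s["wrist_force"][:2]@ey).round(1))
E
python3 - <<'E'
from h import *
for c in("scene","side"):
    f=grab_frame(c)
    for n in ["pipette"]:
        for r in recognise(n,c)[:2]: print(c,r["conf"],np.round(r["centre"],1))
rk(-90,6.8,200)
E
```

```text
scene 0.68 [413.8 280.6 269. ]
side 0.69 [403.2 275.8 295.7]
t 6.82 tcp [404.6 283.3 393.5] yaw 0.0485 tilt [-3.e-04 -2.e-04 -1.e+00] F [-0.3  0.9 -1.1] gap 25.7 grip 29.8
 -> slide [-381.3   92.2   40.5] roll deg 15.16
 tcp in rack -278.7 350.7 Frack -0.5 0.8
```

>>> send_rows:
  steps:
    - {"fingers": 1, "slide": [-12, 3, 0], "roll": 0}
    - {"fingers": 1, "slide": [-24, 6, 0], "roll": 0}
    - {"fingers": 1, "slide": [-33, 8, 0], "roll": 0}
    - {"fingers": 1, "slide": [-36, 9, 0], "roll": 0}
    - {"fingers": 1, "slide": [-36, 9, 0], "roll": 0}
    - {"fingers": 1, "slide": [-36, 9, 0], "roll": 0}
    - {"fingers": 1, "slide": [-36, 9, 0], "roll": 0}
    - {"fingers": 1, "slide": [-36, 9, 0], "roll": 0}
    - {"fingers": 1, "slide": [-36, 9, 0], "roll": 0}
    - {"fingers": 1, "slide": [-33, 8, 0], "roll": 0}
    - {"fingers": 1, "slide": [-24, 6, 0], "roll": 0}
    - {"fingers": 1, "slide": [-12, 3, 0], "roll": 0}

```text
t: 7.82
ee_pos: [509.6, -70.5, 393.4]
eef_rot: [2.172, 2.269, -0.002]
wrist_force: [0.3, 0.5, -1.7]
finger_gap: 25.8
grip_force: 29.8
```

>>> send_rows:
  steps:
    - {"fingers": 1, "slide": [0, 0, 0], "roll": 2}
    - {"fingers": 1, "slide": [0, 0, 0], "roll": 3.5}
    - {"fingers": 1, "slide": [0, 0, 0], "roll": 4}
    - {"fingers": 1, "slide": [0, 0, 0], "roll": 3.6}
    - {"fingers": 1, "slide": [0, 0, 0], "roll": 2}
    - {"fingers": 1, "slide": [0, 0, 0], "roll": 0}
    - {"fingers": 1, "slide": [0, 0, 0], "roll": 0}
    - {"fingers": 1, "slide": [0, 0, 0], "roll": 0}

```text
t: 8.48
ee_pos: [509.6, -66.3, 393.4]
eef_rot: [-2.446, -1.971, 0.001]
wrist_force: [0.2, -0.2, -1.0]
finger_gap: 26.0
grip_force: 29.8
```

```bash
python3 - <<'E'
from h import *
rk(-80,6.8,175)
E
```

```text
t 8.48 tcp [509.6 -66.3 393.4] yaw -0.2142 tilt [-6.e-04 -3.e-04 -1.e+00] F [ 0.2 -0.2 -1. ] gap 26.0 grip 29.8
 -> slide [-24.9  21.2  65.4] roll deg 0.1
 tcp in rack -101.2 31.7 Frack 0.3 -0.2
```

>>> send_rows:
  steps:
    - {"fingers": 1, "slide": [-5, 4, 5], "roll": 0}
    - {"fingers": 1, "slide": [-8, 6, 8], "roll": 0}
    - {"fingers": 1, "slide": [-8, 7, 10], "roll": 0}
    - {"fingers": 1, "slide": [-4, 4, 12], "roll": 0}
    - {"fingers": 1, "slide": [0, 0, 12], "roll": 0.1}
    - {"fingers": 1, "slide": [0, 0, 10], "roll": 0}
    - {"fingers": 1, "slide": [0, 0, 6], "roll": 0}
    - {"fingers": 1, "slide": [0, 0, 2], "roll": 0}
    - {"fingers": 1, "slide": [0, 0, 0], "roll": 0}
    - {"fingers": 1, "slide": [0, 0, 0], "roll": 0}
    - {"fingers": 1, "slide": [0, 0, 0], "roll": 0}

```text
t: 9.4
ee_pos: [525.3, -94.8, 329.3]
eef_rot: [2.448, 1.968, 0.001]
wrist_force: [0.1, 0.6, -1.7]
finger_gap: 25.9
grip_force: 29.8
```

```bash
python3 - <<'E'
from h import *
rk(-80,6.8,175)
w=grab_frame("wrist"); a=grab_frame("scene"); b=grab_frame("side")
def cr(c,x,y,W,h,s): return cv2.resize(c[y:y+h,x:x+W],None,fx=s,fy=s,interpolation=cv2.INTER_CUBIC)
m=np.zeros((600,800,3),np.uint8)
m[:250,:400]=cr(w["color"],0,0,640,400,.625)
m[:300,400:]=cr(a["color"],165,160,133,100,3.01)[:300,:400]
m[300:,:400]=cr(b["color"],310,180,133,100,3.01)[:300,:400]
p=proj(w,[*(O-24*ex+6.8*ey),150])[0]; print(p)
x0,y0=int(p[0])-67,int(p[1])-50; x0=np.clip(x0,0,640-133);y0=np.clip(y0,0,300); print(x0,y0)
m[300:,400:]=cr(w["color"],x0,y0,133,100,3.01)[:300,:400]
save("i.png",m)
E
```

```text
t 9.4 tcp [525.3 -94.8 329.3] yaw -0.2166 tilt [ 1.e-03  1.e-04 -1.e+00] F [ 0.1  0.6 -1.7] gap 25.9 grip 29.8
 -> slide [-0.5 -0.3  1.3] roll deg -0.04
 tcp in rack -79.7 7.3 Frack -0.0 0.6
[383.62876112 202.16297984]
316 152
```

View pics/i.png

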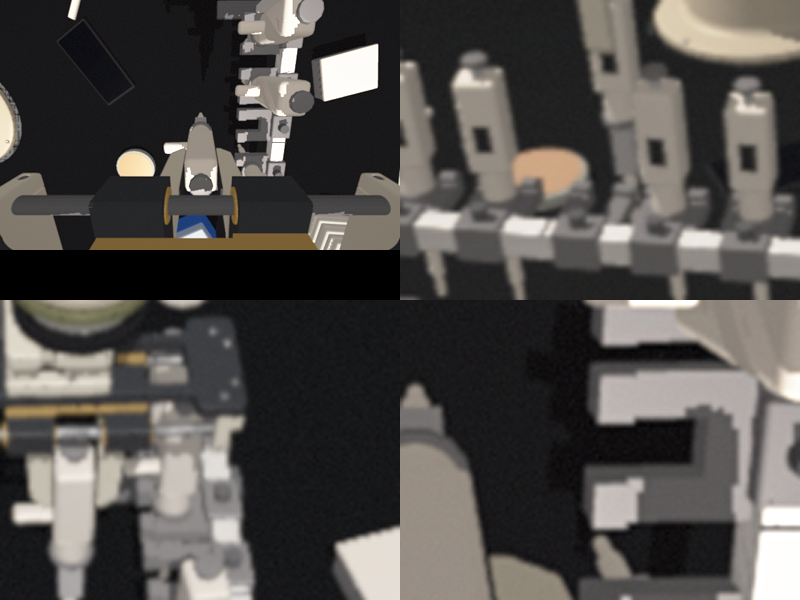

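The composite shows the free fork in the wrist crop (bottom right). Its slot lies between the upper prong edge at y≈423 and the lower prong's lip, whose square spans (592..640, 483..528). The pipette tip shows at (415,388). Next I project a model for comparison, using neighbour 2's fork as a check.

```bash
python3 - <<'E'
from h import *
w=grab_frame("wrist"); s=observe(); M=R.from_rotvec(s["eef_rot"]).as_matrix()
C=lambda P:((proj(w,P)-[316,152])*3.01+[400,300]).round(0).tolist()
rp=lambda x,y,z:[*(O+x*ex+y*ey),z]
print("cam in rack",[(ray(w,(0,0))[0][:2]-O)@e for e in(ex,ey)])
for y0 in (4,8,12):
    print(y0,"lowlip TL,BL,TR,BR",C([rp(-24,y0-9.5,155),rp(-24,y0-23.5,155),rp(-14,y0-9.5,155),rp(-14,y0-23.5,155)]))
    print("  up prong inner edge @-10, lips inner BL, outer TL",C([rp(-10,y0+9.5,150),rp(-24,y0+9.5,155),rp(-24,y0+23.5,155)]),"slot end",C([rp(9,y0,150),rp(9,y0,138)]))
print("n2 fork lower lip corners",C([rp(-24,64-9.5,155),rp(-24,64-23.5,155),rp(-14,64-23.5,155)]))
for d in (-3,0,3): print("tip",d,C([s["ee_pos"]+M@np.array([d,0,65+88+95]),s["ee_pos"]+M@np.array([d,0,65+88+75])]))
v=w["color"][120:240,300:460]; save("j.png",cv2.resize(v,None,fx=5,fy=5,interpolation=cv2.INTER_CUBIC))
E
```

```text
cam in rack [np.float64(-80.55692563053542), np.float64(91.46979123848226)]
4 lowlip TL,BL,TR,BR [[605.0, 496.0], [602.0, 539.0], [638.0, 496.0], [635.0, 539.0]]
  up prong inner edge @-10, lips inner BL, outer TL [[652.0, 430.0], [609.0, 435.0], [612.0, 388.0]] slot end [[713.0, 460.0], [701.0, 448.0]]
8 lowlip TL,BL,TR,BR [[605.0, 483.0], [603.0, 527.0], [639.0, 483.0], [636.0, 527.0]]
  up prong inner edge @-10, lips inner BL, outer TL [[654.0, 417.0], [610.0, 421.0], [613.0, 374.0]] slot end [[715.0, 447.0], [703.0, 436.0]]
12 lowlip TL,BL,TR,BR [[606.0, 470.0], [603.0, 514.0], [640.0, 470.0], [637.0, 514.0]]
  up prong inner edge @-10, lips inner BL, outer TL [[655.0, 404.0], [610.0, 408.0], [614.0, 361.0]] slot end [[716.0, 435.0], [704.0, 423.0]]
n2 fork lower lip corners [[618.0, 294.0], [615.0, 343.0], [650.0, 343.0]]
tip -3 [[417.0, 400.0], [417.0, 415.0]]
tip 0 [[417.0, 392.0], [417.0, 407.0]]
tip 3 [[417.0, 384.0], [417.0, 398.0]]
```

View pics/j.png

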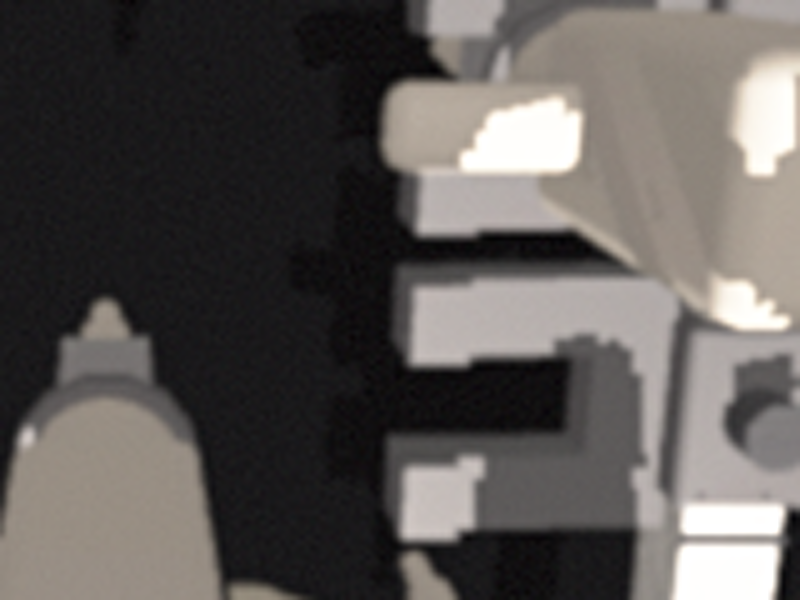

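Measured in the wrist view, the slot is at y0≈7.6 and the pipette is centred in the tool within about 0.3 mm, so TCP rack y≈7.3 is aligned. The prongs look about 3.5 mm nearer than the model. I'll lower to +11 mm and approach.

>>> send_rows:
  steps:
    - {"fingers": 1, "slide": [0, 2, 4], "roll": 0}
    - {"fingers": 1, "slide": [0, 4, 5], "roll": 0}
    - {"fingers": 1, "slide": [0, 6, 4], "roll": 0}
    - {"fingers": 1, "slide": [0, 6, 2.5], "roll": 0}
    - {"fingers": 1, "slide": [0, 6, 0], "roll": 0}
    - {"fingers": 1, "slide": [0, 5, 0], "roll": 0}
    - {"fingers": 1, "slide": [0, 3, 0], "roll": 0}
    - {"fingers": 1, "slide": [0, 1, 0], "roll": 0}
    - {"fingers": 1, "slide": [0, 0, 0], "roll": 0}
    - {"fingers": 1, "slide": [0, 0, 0], "roll": 0}

```text
t: 10.43
ee_pos: [557.1, -102.0, 313.3]
eef_rot: [-2.449, -1.968, 0.0]
wrist_force: [-0.1, 0.2, -2.4]
finger_gap: 26.3
grip_force: 29.8
```

```bash
python3 - <<'E'
from h import *
rk(-3,7.3,160.7)
w=grab_frame("wrist"); s=observe(); M=R.from_rotvec(s["eef_rot"]).as_matrix()
save("k.png",cv2.resize(w["color"][130:290,250:450],None,fx=4,fy=3.75,interpolation=cv2.INTER_CUBIC))
E
```

```text
t 10.43 tcp [ 557.1 -102.   313.3] yaw -0.217 tilt [-1.e-04  0.e+00 -1.e+00] F [-0.1  0.2 -2.4] gap 26.3 grip 29.8
 -> slide [ 0.3 44.1 -0.4] roll deg -0.06
 tcp in rack -47.1 7.1 Frack -0.1 0.1
```

>>> send_rows:
  steps:
    - {"fingers": 1, "slide": [0.2, 1.5, 0], "roll": 0}
    - {"fingers": 1, "slide": [0, 1.5, 0], "roll": 0}
    - {"fingers": 1, "slide": [0, 1.5, 0], "roll": 0}
    - {"fingers": 1, "slide": [0, 1.5, 0], "roll": 0}
    - {"fingers": 1, "slide": [0, 1.5, 0], "roll": 0}
    - {"fingers": 1, "slide": [0, 1.5, 0], "roll": 0}
    - {"fingers": 1, "slide": [0, 1, 0], "roll": 0}
    - {"fingers": 1, "slide": [0, 1, 0], "roll": 0}

```text
t: 11.15
ee_pos: [568.2, -104.1, 313.2]
eef_rot: [2.449, 1.968, -0.0]
wrist_force: [-0.6, 0.2, -2.4]
finger_gap: 25.8
grip_force: 29.8
```

>>> send_rows:
  steps:
    - {"fingers": 1, "slide": [0, 0.7, 0], "roll": 0}
    - {"fingers": 1, "slide": [0, 0.7, 0], "roll": 0}
    - {"fingers": 1, "slide": [0, 0.6, 0], "roll": 0}

```text
t: 11.4
ee_pos: [570.1, -104.5, 313.2]
eef_rot: [-2.449, -1.968, -0.0]
wrist_force: [0.3, -0.7, -0.9]
finger_gap: 25.5
grip_force: 29.8
```

```bash
python3 -c "
from h import *
rk(-3,7.3,160.7)"
```

```text
t 11.4 tcp [ 570.1 -104.5  313.2] yaw -0.2169 tilt [ 0.  0. -1.] F [ 0.3 -0.7 -0.9] gap 25.5 grip 29.8
 -> slide [-0.  30.9 -0.5] roll deg -0.05
 tcp in rack -33.9 7.4 Frack 0.4 -0.6
```

>>> send_rows:
  steps:
    - {"fingers": 1, "slide": [0, 0.7, 0], "roll": 0}
    - {"fingers": 1, "slide": [0, 0.7, 0], "roll": 0}
    - {"fingers": 1, "slide": [0, 0.6, 0], "roll": 0}

```text
t: 11.65
ee_pos: [572.0, -105.0, 313.3]
eef_rot: [2.449, 1.968, 0.0]
wrist_force: [0.3, 0.6, -0.3]
finger_gap: 25.9
grip_force: 29.8
```

>>> send_rows:
  steps:
    - {"fingers": 1, "slide": [0, 0.7, 0], "roll": 0}
    - {"fingers": 1, "slide": [0, 0.7, 0], "roll": 0}
    - {"fingers": 1, "slide": [0, 0.6, 0], "roll": 0}

```text
t: 11.9
ee_pos: [574.0, -105.4, 313.2]
eef_rot: [2.449, 1.968, 0.0]
wrist_force: [0.4, 0.0, -1.0]
finger_gap: 25.8
grip_force: 29.8
```

```bash
python3 -c "
from h import *
rk(-3,7.3,160.7)"
```

```text
t 11.9 tcp [ 574.  -105.4  313.2] yaw -0.2169 tilt [ 1.e-04 -0.e+00 -1.e+00] F [ 0.4  0.  -1. ] gap 25.8 grip 29.8
 -> slide [-0.1 26.9 -0.5] roll deg -0.05
 tcp in rack -29.9 7.4 Frack 0.3 0.1
```

>>> send_rows:
  steps:
    - {"fingers": 1, "slide": [0, 0.8, 0], "roll": 0}
    - {"fingers": 1, "slide": [0, 0.8, 0], "roll": 0}
    - {"fingers": 1, "slide": [0, 0.8, 0], "roll": 0}
    - {"fingers": 1, "slide": [0, 0.6, 0], "roll": 0}

```text
t: 12.23
ee_pos: [576.9, -106.1, 313.2]
eef_rot: [2.449, 1.968, 0.0]
wrist_force: [-0.8, 0.7, -1.3]
finger_gap: 25.7
grip_force: 29.8
```

>>> send_rows:
  steps:
    - {"fingers": 1, "slide": [0, 1, 0], "roll": 0}
    - {"fingers": 1, "slide": [0, 1, 0], "roll": 0}
    - {"fingers": 1, "slide": [0, 1, 0], "roll": 0}
    - {"fingers": 1, "slide": [0, 1, 0], "roll": 0}

```text
t: 12.57
ee_pos: [580.9, -106.9, 313.3]
eef_rot: [2.449, 1.968, 0.0]
wrist_force: [0.8, -0.4, -2.6]
finger_gap: 26.0
grip_force: 29.8
```

>>> send_rows:
  steps:
    - {"fingers": 1, "slide": [0, 1, 0], "roll": 0}
    - {"fingers": 1, "slide": [0, 1, 0], "roll": 0}
    - {"fingers": 1, "slide": [0, 1, 0], "roll": 0}
    - {"fingers": 1, "slide": [0, 1, 0], "roll": 0}

```text
t: 12.9
ee_pos: [584.7, -107.8, 313.2]
eef_rot: [2.449, 1.968, 0.0]
wrist_force: [0.7, -0.4, -0.9]
finger_gap: 26.5
grip_force: 29.8
```

```bash
python3 -c "
from h import *
rk(-3,7.3,160.7)"
```

```text
t 12.9 tcp [ 584.7 -107.8  313.2] yaw -0.2168 tilt [ 0. -0. -1.] F [ 0.7 -0.4 -0.9] gap 26.5 grip 29.8
 -> slide [-0.1 15.9 -0.5] roll deg -0.05
 tcp in rack -18.9 7.4 Frack 0.8 -0.2
```

>>> send_rows:
  steps:
    - {"fingers": 1, "slide": [0, 1.2, 0], "roll": 0}
    - {"fingers": 1, "slide": [0, 1.2, 0], "roll": 0}
    - {"fingers": 1, "slide": [0, 1.2, 0], "roll": 0}
    - {"fingers": 1, "slide": [0, 1.2, 0], "roll": 0}
    - {"fingers": 1, "slide": [0, 1.2, 0], "roll": 0}

```text
t: 13.32
ee_pos: [590.6, -109.1, 313.3]
eef_rot: [2.449, 1.968, 0.0]
wrist_force: [-0.6, 0.7, -1.0]
finger_gap: 25.8
grip_force: 29.8
```

>>> send_rows:
  steps:
    - {"fingers": 1, "slide": [0, 1, 0], "roll": 0}
    - {"fingers": 1, "slide": [0, 1, 0], "roll": 0}
    - {"fingers": 1, "slide": [0, 1, 0], "roll": 0}
    - {"fingers": 1, "slide": [0, 1, 0], "roll": 0}
    - {"fingers": 1, "slide": [0, 1, 0], "roll": 0}

```text
t: 13.73
ee_pos: [595.5, -110.1, 313.3]
eef_rot: [2.449, 1.968, 0.0]
wrist_force: [0.4, -0.2, -1.9]
finger_gap: 25.9
grip_force: 29.8
```

>>> send_rows:
  steps:
    - {"fingers": 1, "slide": [0, 0.6, 0], "roll": 0}
    - {"fingers": 1, "slide": [0, 0.6, 0], "roll": 0}
    - {"fingers": 1, "slide": [0, 0.5, 0], "roll": 0}

```text
t: 13.98
ee_pos: [597.1, -110.5, 313.2]
eef_rot: [2.449, 1.968, -0.0]
wrist_force: [-0.3, 0.5, -1.1]
finger_gap: 25.7
grip_force: 29.8
```

```bash
python3 -c "
from h import *
rk(-3,7.3,160.7)"
```

```text
t 13.98 tcp [ 597.1 -110.5  313.2] yaw -0.2169 tilt [ 0. -0. -1.] F [-0.3  0.5 -1.1] gap 25.7 grip 29.8
 -> slide [-0.   3.2 -0.5] roll deg -0.05
 tcp in rack -6.2 7.3 Frack -0.4 0.4
```

Now 0.5 mm steps towards the slot's end.

>>> send_rows:
  steps:
    - {"fingers": 1, "slide": [0, 0.5, 0], "roll": 0}
    - {"fingers": 1, "slide": [0, 0.5, 0], "roll": 0}
    - {"fingers": 1, "slide": [0, 0, 0], "roll": 0}

```text
t: 14.23
ee_pos: [598.1, -110.7, 313.3]
eef_rot: [2.449, 1.968, 0.0]
wrist_force: [0.3, -0.9, -1.4]
finger_gap: 25.7
grip_force: 29.8
```

>>> send_rows:
  steps:
    - {"fingers": 1, "slide": [0, 0.5, 0], "roll": 0}
    - {"fingers": 1, "slide": [0, 0.5, 0], "roll": 0}
    - {"fingers": 1, "slide": [0, 0, 0], "roll": 0}

```text
t: 14.48
ee_pos: [599.1, -110.9, 313.3]
eef_rot: [2.449, 1.968, 0.0]
wrist_force: [-0.4, 0.9, -1.9]
finger_gap: 25.8
grip_force: 29.8
```

>>> send_rows:
  steps:
    - {"fingers": 1, "slide": [0, 0.5, 0], "roll": 0}
    - {"fingers": 1, "slide": [0, 0.5, 0], "roll": 0}
    - {"fingers": 1, "slide": [0, 0, 0], "roll": 0}

```text
t: 14.73
ee_pos: [600.1, -111.1, 313.2]
eef_rot: [2.449, 1.968, 0.0]
wrist_force: [-0.3, -0.3, -0.8]
finger_gap: 25.7
grip_force: 29.8
```

>>> send_rows:
  steps:
    - {"fingers": 1, "slide": [0, 0.5, 0], "roll": 0}
    - {"fingers": 1, "slide": [0, 0.5, 0], "roll": 0}
    - {"fingers": 1, "slide": [0, 0, 0], "roll": 0}

```text
t: 14.98
ee_pos: [601.0, -111.4, 313.2]
eef_rot: [2.449, 1.968, 0.0]
wrist_force: [-0.5, 0.3, -2.1]
finger_gap: 26.1
grip_force: 29.8
```

>>> send_rows:
  steps:
    - {"fingers": 1, "slide": [0, 0.5, 0], "roll": 0}
    - {"fingers": 1, "slide": [0, 0.5, 0], "roll": 0}
    - {"fingers": 1, "slide": [0, 0, 0], "roll": 0}

```text
t: 15.23
ee_pos: [602.0, -111.6, 313.3]
eef_rot: [2.449, 1.968, 0.0]
wrist_force: [0.4, -0.6, -2.2]
finger_gap: 25.6
grip_force: 29.8
```

```bash
python3 - <<'E'
from h import *
rk(-3,7.3,160.7)
w=grab_frame("wrist"); a=grab_frame("scene"); b=grab_frame("side")
def cr(c,x,y,W,h,s): return cv2.resize(c[y:y+h,x:x+W],None,fx=s,fy=s,interpolation=cv2.INTER_CUBIC)
m=np.zeros((600,800,3),np.uint8)
m[:250,:400]=cr(w["color"],0,0,640,400,.625)
m[:300,400:]=cr(a["color"],185,180,100,75,4)
m[300:,:400]=cr(b["color"],325,185,100,75,4)
m[300:,400:]=cr(w["color"],270,160,133,100,3.01)[:300,:400]
save("l.png",m)
E
```

```text
t 15.23 tcp [ 602.  -111.6  313.3] yaw -0.2169 tilt [ 1.e-04 -1.e-04 -1.e+00] F [ 0.4 -0.6 -2.2] gap 25.6 grip 29.8
 -> slide [-0.  -1.8 -0.4] roll deg -0.05
 tcp in rack -1.2 7.3 Frack 0.5 -0.5
```

View pics/l.png

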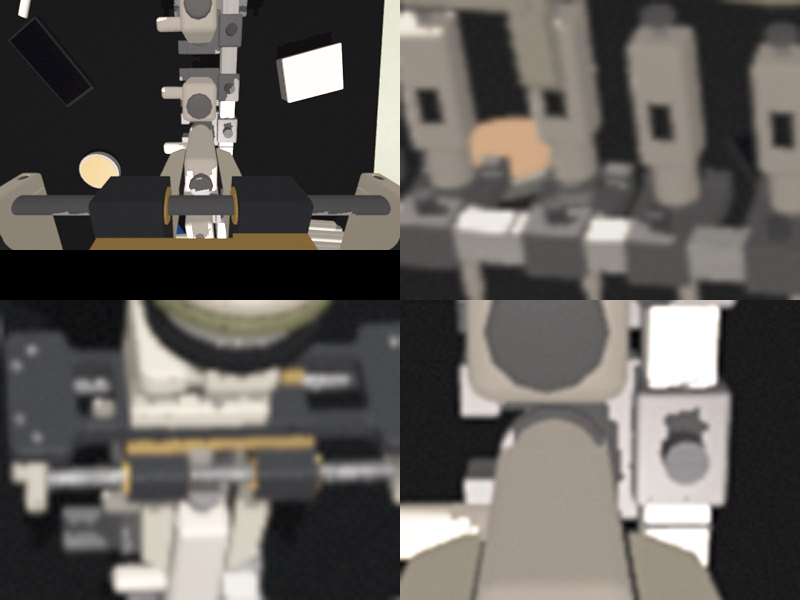

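The picture shows the collar behind the lips and the shaft in the free fork, with the neighbours undisturbed. I continue to the slot's end.

>>> send_rows:
  steps:
    - {"fingers": 1, "slide": [0, 0.5, 0], "roll": 0}
    - {"fingers": 1, "slide": [0, 0.5, 0], "roll": 0}
    - {"fingers": 1, "slide": [0, 0, 0], "roll": 0}

```text
t: 15.63
ee_pos: [602.7, -111.8, 313.2]
eef_rot: [-2.448, -1.968, 0.001]
wrist_force: [-1.7, 0.4, -0.8]
finger_gap: 25.8
grip_force: 29.8
```

>>> send_rows:
  steps:
    - {"fingers": 1, "slide": [0, 0.5, 0], "roll": 0}
    - {"fingers": 1, "slide": [0, 0.3, 0], "roll": 0}
    - {"fingers": 1, "slide": [0, 0, 0], "roll": 0}

```text
t: 15.88
ee_pos: [603.0, -111.8, 313.1]
eef_rot: [-2.448, -1.967, 0.001]
wrist_force: [-3.7, 2.4, 1.8]
finger_gap: 25.8
grip_force: 29.8
```

```bash
python3 -c "
from h import *
rk(-3,7.3,160.7)"
```

```text
t 15.88 tcp [ 603.  -111.8  313.1] yaw -0.2169 tilt [-1.7e-03  6.0e-04 -1.0e+00] F [-3.7  2.4  1.8] gap 25.8 grip 29.8
 -> slide [-0.1 -2.9 -0.6] roll deg -0.05
 tcp in rack -0.1 7.4 Frack -4.2 1.5
```

Contact with the slot end is at x≈-0.4 (about 4 N). I back off to the seat centre.

>>> send_rows:
  steps:
    - {"fingers": 1, "slide": [0, -0.7, 0], "roll": 0}
    - {"fingers": 1, "slide": [0, -0.7, 0], "roll": 0}
    - {"fingers": 1, "slide": [0, -0.7, 0], "roll": 0}
    - {"fingers": 1, "slide": [0, 0, 0], "roll": 0}
    - {"fingers": 1, "slide": [0, 0, 0], "roll": 0}

```text
t: 16.3
ee_pos: [602.1, -111.6, 313.5]
eef_rot: [2.448, 1.967, 0.001]
wrist_force: [0.6, -0.6, -1.8]
finger_gap: 25.8
grip_force: 29.8
```

```bash
python3 -c "
from h import *
rk(-1.4,7.3,149.7)"
```

```text
t 16.3 tcp [ 602.1 -111.6  313.5] yaw -0.2169 tilt [ 1.3e-03 -4.0e-04 -1.0e+00] F [ 0.6 -0.6 -1.8] gap 25.8 grip 29.8
 -> slide [-0.  -0.3 10.8] roll deg -0.05
 tcp in rack -1.1 7.3 Frack 0.7 -0.5
```

>>> send_rows:
  steps:
    - {"fingers": 1, "slide": [0, -0.2, 0.8], "roll": 0}
    - {"fingers": 1, "slide": [0, 0, 0.8], "roll": 0}
    - {"fingers": 1, "slide": [0, 0, 0.8], "roll": 0}
    - {"fingers": 1, "slide": [0, 0, 0.8], "roll": 0}
    - {"fingers": 1, "slide": [0, 0, 0.8], "roll": 0}
    - {"fingers": 1, "slide": [0, 0, 0], "roll": 0}

```text
t: 16.8
ee_pos: [601.4, -111.4, 309.0]
eef_rot: [-2.449, -1.968, 0.0]
wrist_force: [0.5, -0.2, -1.4]
finger_gap: 25.9
grip_force: 29.8
```

>>> send_rows:
  steps:
    - {"fingers": 1, "slide": [0, 0, 0.8], "roll": 0}
    - {"fingers": 1, "slide": [0, 0, 0.8], "roll": 0}
    - {"fingers": 1, "slide": [0, 0, 0.8], "roll": 0}
    - {"fingers": 1, "slide": [0, 0, 0.8], "roll": 0}
    - {"fingers": 1, "slide": [0, 0, 0], "roll": 0}

```text
t: 17.22
ee_pos: [601.4, -111.4, 305.9]
eef_rot: [-2.449, -1.968, 0.0]
wrist_force: [0.9, -0.3, -1.8]
finger_gap: 25.6
grip_force: 29.8
```

>>> send_rows:
  steps:
    - {"fingers": 1, "slide": [0, 0, 0.7], "roll": 0}
    - {"fingers": 1, "slide": [0, 0, 0.7], "roll": 0}
    - {"fingers": 1, "slide": [0, 0, 0], "roll": 0}

```text
t: 17.47
ee_pos: [601.4, -111.4, 304.5]
eef_rot: [-2.449, -1.968, 0.0]
wrist_force: [0.2, 0.1, -1.0]
finger_gap: 26.0
grip_force: 29.8
```

```bash
python3 -c "
from h import *
rk(-1.4,7.3,149.7)"
```

```text
t 17.47 tcp [ 601.4 -111.4  304.5] yaw -0.2169 tilt [-2.e-04  0.e+00 -1.e+00] F [ 0.2  0.1 -1. ] gap 26.0 grip 29.8
 -> slide [-0.   0.4  1.8] roll deg -0.05
 tcp in rack -1.8 7.3 Frack 0.2 0.1
```

>>> send_rows:
  steps:
    - {"fingers": 1, "slide": [0, 0, 0.5], "roll": 0}
    - {"fingers": 1, "slide": [0, 0, 0.5], "roll": 0}
    - {"fingers": 1, "slide": [0, 0, 0], "roll": 0}

```text
t: 17.72
ee_pos: [601.4, -111.5, 303.6]
eef_rot: [-2.449, -1.968, -0.0]
wrist_force: [-0.2, -0.5, -1.0]
finger_gap: 25.9
grip_force: 29.8
```

>>> send_rows:
  steps:
    - {"fingers": 1, "slide": [0, 0, 0.3], "roll": 0}
    - {"fingers": 1, "slide": [0, 0, 0.3], "roll": 0}
    - {"fingers": 1, "slide": [0, 0, 0], "roll": 0}

```text
t: 17.97
ee_pos: [601.5, -111.4, 303.0]
eef_rot: [2.449, 1.968, 0.0]
wrist_force: [-0.2, -0.5, -0.5]
finger_gap: 26.2
grip_force: 29.8
```

>>> send_rows:
  steps:
    - {"fingers": 1, "slide": [0, 0, 0.3], "roll": 0}
    - {"fingers": 1, "slide": [0, 0, 0], "roll": 0}
    - {"fingers": 1, "slide": [0, 0, 0], "roll": 0}

```text
t: 18.22
ee_pos: [601.5, -111.5, 302.8]
eef_rot: [2.449, 1.968, 0.0]
wrist_force: [-0.5, 0.5, -2.0]
finger_gap: 25.9
grip_force: 29.8
```

>>> send_rows:
  steps:
    - {"fingers": 1, "slide": [0, 0, 0.3], "roll": 0}
    - {"fingers": 1, "slide": [0, 0, 0.2], "roll": 0}
    - {"fingers": 1, "slide": [0, 0, 0], "roll": 0}

```text
t: 18.47
ee_pos: [601.5, -111.5, 302.7]
eef_rot: [2.449, 1.968, 0.001]
wrist_force: [-1.9, 0.5, 4.7]
finger_gap: 26.0
grip_force: 29.8
```

>>> send_rows:
  steps:
    - {"fingers": 1, "slide": [0, 0, 0.3], "roll": 0}
    - {"fingers": 1, "slide": [0, 0, 0], "roll": 0}
    - {"fingers": 1, "slide": [0, 0, 0], "roll": 0}

```text
t: 18.72
ee_pos: [601.5, -111.5, 302.7]
eef_rot: [2.449, 1.968, 0.001]
wrist_force: [-2.1, 1.6, 7.3]
finger_gap: 25.9
grip_force: 29.8
```

The collar is seated at the expected height with 7 N down. I ease slightly and open gently.

>>> send_rows:
  steps:
    - {"fingers": 1, "slide": [0, 0, -0.4], "roll": 0}
    - {"fingers": 1, "slide": [0, 0, 0], "roll": 0}
    - {"fingers": 1, "slide": [0, 0, 0], "roll": 0}

```text
t: 18.97
ee_pos: [601.5, -111.5, 302.7]
eef_rot: [2.449, 1.968, 0.001]
wrist_force: [-1.7, 1.1, 4.8]
finger_gap: 25.6
grip_force: 29.8
```

>>> send_rows:
  steps:
    - {"fingers": 0.4, "slide": [0, 0, 0], "roll": 0}
    - {"fingers": 0.3, "slide": [0, 0, 0], "roll": 0}
    - {"fingers": 0.2, "slide": [0, 0, 0], "roll": 0}
    - {"fingers": 0.1, "slide": [0, 0, 0], "roll": 0}
    - {"fingers": 0, "slide": [0, 0, 0], "roll": 0}
    - {"fingers": 0, "slide": [0, 0, 0], "roll": 0}
    - {"fingers": 0, "slide": [0, 0, 0], "roll": 0}
    - {"fingers": 0, "slide": [0, 0, 0], "roll": 0}

```text
t: 19.63
ee_pos: [601.5, -111.5, 302.3]
eef_rot: [2.449, 1.968, 0.0]
wrist_force: [-0.6, -1.1, -0.2]
finger_gap: 46.4
grip_force: 0.0
```

```bash
python3 -c "
from h import *
rk(-1.4,7.3,149.7)"
```

```text
t 19.63 tcp [ 601.5 -111.5  302.3] yaw -0.217 tilt [ 0. -0. -1.] F [-0.6 -1.1 -0.2] gap 46.4 grip 0.0
 -> slide [-0.   0.4 -0.4] roll deg -0.06
 tcp in rack -1.8 7.3 Frack -0.3 -1.2
```

Released. I raise straight up 120 mm.

>>> send_rows:
  steps:
    - {"fingers": 0, "slide": [0, 0, -2], "roll": 0}
    - {"fingers": 0, "slide": [0, 0, -5], "roll": 0}
    - {"fingers": 0, "slide": [0, 0, -8], "roll": 0}
    - {"fingers": 0, "slide": [0, 0, -12], "roll": 0}
    - {"fingers": 0, "slide": [0, 0, -15], "roll": 0}
    - {"fingers": 0, "slide": [0, 0, -15], "roll": 0}
    - {"fingers": 0, "slide": [0, 0, -15], "roll": 0}
    - {"fingers": 0, "slide": [0, 0, -15], "roll": 0}
    - {"fingers": 0, "slide": [0, 0, -15], "roll": 0}
    - {"fingers": 0, "slide": [0, 0, -12], "roll": 0}
    - {"fingers": 0, "slide": [0, 0, -6], "roll": 0}
    - {"fingers": 0, "slide": [0, 0, 0], "roll": 0}

```text
t: 20.63
ee_pos: [601.8, -111.7, 424.2]
eef_rot: [2.447, 1.967, 0.003]
wrist_force: [-0.1, 0.1, 0.4]
finger_gap: 46.5
grip_force: 0.0
```

```bash
python3 - <<'E'
from h import *
rk(0,0,0)
w=grab_frame("wrist"); a=grab_frame("scene"); b=grab_frame("side")
def cr(c,x,y,W,h,s): return cv2.resize(c[y:y+h,x:x+W],None,fx=s,fy=s,interpolation=cv2.INTER_CUBIC)
m=np.zeros((600,800,3),np.uint8)
m[:250,:400]=cr(w["color"],0,0,640,400,.625)
m[:300,400:]=cr(a["color"],145,168,160,120,2.5)
m[300:,:400]=cr(b["color"],325,185,133,100,3.01)[:300,:400]
m[300:,400:]=cr(w["color"],250,130,133,100,3.01)[:300,:400]
save("n.png",m)
E
```

```text
t 20.63 tcp [ 601.8 -111.7  424.2] yaw -0.2169 tilt [ 0.0027 -0.     -1.    ] F [-0.1  0.1  0.4] gap 46.5 grip 0.0
 -> slide [ -7.3   0.7 271.2] roll deg -0.05
 tcp in rack -1.4 7.1 Frack -0.1 0.1
```

View pics/n.png

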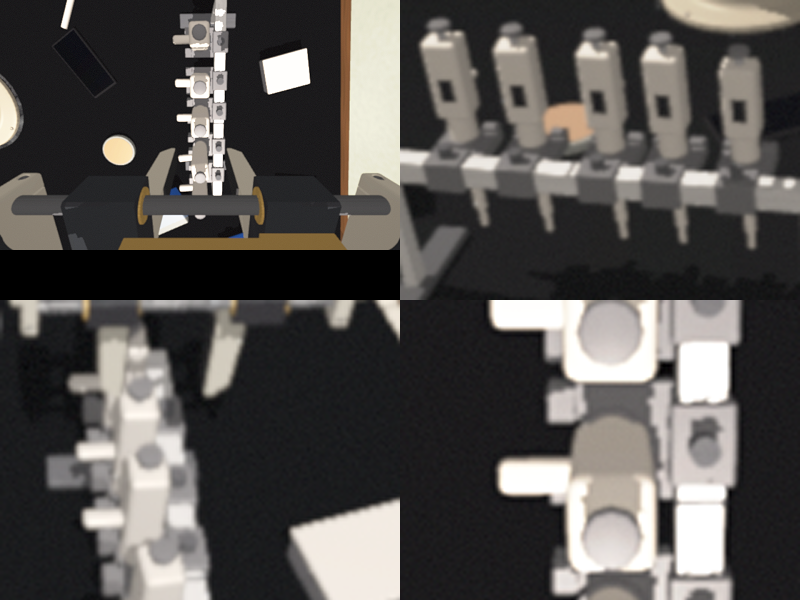

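All five pipettes hang upright, with ours in the middle fork (scene crop 600,90), its finger rest to the front and the neighbours undisturbed. The arm is clear, so I hand in.

```bash
python3 -c "
from plant import *
print(finish_job())"
```

```text
the job is handed in; nothing more can be done
None
```

I lifted the pipette out of the middle-sized stand and hung it in the free fork, about 7 mm left of its mark. The collar was seated before I let go, the finger rest faces out, the arm is clear, and the job was handed in at about 21 s; the hand-in reported no verdict.

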